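# Set a strip guide with a feeler blade

### The job

Take the feeler blade out of its stand and slide it down into the open gap of the strip cutter's guide until its foot is on the base. Then push the sliding block up until its sprung pad nips the blade lightly, with about 5 newtons, let go, and check the drag by drawing the blade up by about 20 mm without pulling it out of the gap. Push it gently fully home again and leave it standing there upright, still nipped with about 5 newtons, so that I can lock the guide; do not knock the things around it.

Things in the scene. Friction and masses are not known exactly. Their poses are not given: they have to be found in the camera images.
- guide: Strip cutter: blue base plate 20 mm thick, fixed, with its guide on top. Origin on the plate's underside, under the gap; x = the way the sliding block closes the gap (gap width is along x), y = along the gap, z up. Plate spans x -135 to +65, y -60 to +155 mm. A cutter head with a shear arm and red grip, up to 80 mm high, stands at y +94 to +150 mm, clear of the gap.
- gap (a point): Floor of the gap: a point on the plate's top, 20 mm above the guide's origin; axes as the guide's. Gap: upright slot, open on top and at both ends, between the white sprung pad (-x side, 40 mm long) and the fixed steel cheek (+x side, 50 mm long). Faces rise 38 mm from here, then 45 degree lead-ins to 47 mm. The cheek is shimmed: its face is at x = +1 to +6 mm, different each time.
- slider: Grey sliding block with black grip and white sprung pad; slides along the guide's x only, same axes. Origin level with the guide's, at the unpressed pad's face: at x = -22 to -12 mm from the guide's at the start (gap 13 to 28 mm). Slides at a steady push of 8 N, stays where left, holds against 8 N. The pad gives 1 mm per 2.5 N, up to 8 mm, so the push on the block is 8 N plus the nip on the blade.
- slider_grip (a point): Centre of the block's upright black grip: 24 mm in x, 20 mm in y, 35 mm high above the block; its top is 81 mm and this point 63 mm above the guide's origin level. It is 56 mm behind (-x of) the unpressed pad's face, on the gap's middle line (y = 0 of the guide). Axes as the guide's; best pinched across y from above.
- blade: Feeler blade: flat steel blade 5 mm thick (its x), 30 mm wide (its y), 56 mm long, with a yellow handle on top 16 mm thick (x), 26 mm wide (y), 35 mm high. 90 mm in all, 0.1 to 0.16 kg. Origin at the middle of the foot, z up to the handle. Friction on pad and cheek is 0.5 to 0.7, so 5 N of nip gives about 6 N of drag.
- blade_foot (a point): Middle of the underside (foot) of the blade, 72.5 mm below the middle of the handle.
- blade_grip (a point): Middle of the blade's yellow handle, half-way up; axes as the blade's. At the start it is 78.5 mm above the table.
- stand: Orange block 50 x 64 x 36 mm, fixed to the table, with a slot 9 x 34 mm (x by y), 30 mm deep, in which the blade stands upright at the start, loosely. Origin at the centre of its underside.
- tape_roll: Bystander: blue tape roll lying flat, 96 mm across, 24 mm high. Origin at the centre of its underside.
- parts_bin: Bystander: open black bin 100 x 130 x 55 mm. Origin at the centre of its underside.
- glue_jar: Bystander: jar with red cap, 56 mm across, 75 mm high. Origin at the centre of its underside.
Things that resemble listed ones, but are neither listed nor needed, are in the scene too. What is meant by the blade is not black or blue, and is the smaller of those in its own colour.

How it is judged:
On the way, in this order (a step that is already met when the one before it is completed fails the run):
1. the blade stands in the guide's gap with its foot on the base plate, not yet nipped (less than 2 N from the pad) (x of blade_foot in the frame of guide between -0.022 and 0.006 m and y of blade_foot in the frame of guide between -0.018 and 0.018 m and z of blade_foot in the frame of guide below 0.0225 m and contact force between blade and slider below 2 N), for 0.2 s.
2. the pad nips the blade with 2.8 to 8.2 N, foot still on the base plate, with the fingers off the block and the blade (x of blade_foot in the frame of guide between -0.022 and 0.006 m and y of blade_foot in the frame of guide between -0.018 and 0.018 m and z of blade_foot in the frame of guide below 0.0225 m and contact force between blade and slider between 2.8 and 8.2 N and contact force between the fingers and slider below 0.05 N and contact force between the fingers and blade below 0.05 N), for 0.3 s.
3. the blade has been drawn up by 10 to 36 mm in the gap with the pad still bearing on it (over 2 N) (x of blade_foot in the frame of guide between -0.022 and 0.006 m and y of blade_foot in the frame of guide between -0.018 and 0.018 m and z of blade_foot in the frame of guide between 0.03 and 0.056 m and contact force between blade and slider above 2 N), for 0.1 s.
At the end, for the whole second after the job is handed in: The blade stands at rest in the guide's gap, upright within 0.08 rad, its foot within 2.5 mm of the base plate, nipped by the pad with 2.8 to 8.2 N, and nothing is touched (x of blade_foot in the frame of guide between -0.022 and 0.006 m and y of blade_foot in the frame of guide between -0.018 and 0.018 m and z of blade_foot in the frame of guide below 0.0225 m and contact force between blade and slider between 2.8 and 8.2 N and angle between blade's own z axis and vertical below 0.08 rad and linear speed of blade below 0.01 m/s).
It fails at once if the pad presses the blade with more than 15 N (contact force between blade and slider above 15 N).
It fails at once if the blade is rammed onto the guide (more than 45 N in all between them) (contact force between blade and guide above 45 N).
It fails at once if the tape roll is shifted by more than 20 mm (distance of tape_roll from where it was at the start of the episode above 0.02 m).
It fails at once if the parts bin is shifted by more than 20 mm (distance of parts_bin from where it was at the start of the episode above 0.02 m).
It fails at once if the glue jar is shifted by more than 20 mm (distance of glue_jar from where it was at the start of the episode above 0.02 m).
It also fails if it takes over 72 s, if anything falls off the work surface, if the arm or the gripper's body presses on something with over 40 N, if the wrist force passes 120 N, or if a joint passes its speed limit or range.

### The arm

A 7-joint arm with a two-finger parallel gripper is mounted at the origin on the work surface. World frame = base frame: x ahead of the robot, y to its left, z up, the work surface at z = 0. Lengths are in m, angles in rad, forces in N, time in s.
With the tool pointing down it reaches from about 0.425 to 0.925 m from the base axis. Payload 6.8 kg.
Tool frame: the origin (TCP) lies midway between the tips of the shut fingers; the grasp point (between the pads) lies 19 mm behind it; y points along the fingers, z is the direction in which the jaws open and shut, and the axes are right-handed (so a half turn about y gives the same grasp; the last joint's range is limited). The gripper opens to 85 mm and grips with 20 to 120 N. Pads are 22 mm wide; open, the fingers measure 114 mm over their backs; the gripper's body (76 mm by 85 mm) begins 54 mm behind the grasp point. The pads swing forward as they close: fully open they stand 13 mm farther back than shut.
Start: joints at [-1.447, 0.477, 0.022, 1.555, -0.011, 1.109, -0.083], TCP at [0.155, 0.657, 0.231] pointing down, gripper open.
Joint ranges: [-2.96, 2.96], [-0.34, 2.1], [-1.41, 1.46], [0.24, 2.44], [-1.37, 4.51], [0.17, 1.92], [-2.96, 2.96]. Speed limits (rad/s): [2.39, 2.39, 3.14, 3.14, 3.14, 3.14, 3.14].

### API

Orientations are given as a unit quaternion [w, x, y, z].
In Python, from station import bot gives the robot as it stands. The module is installed in compiled form; this text tells all that it offers.
- The arm moves only by the shell command python3 -m crank 'ROWS' [FORCE]. ROWS is JSON, a list of rows, each an object with "linear": the shift along the tool's x, y, z in m, a list of three; "dr": the turn, a rotation vector about the tool's x, y, z in degrees, a list of three; "hand": the gripper command: -1 is shut, 1 is fully open, values between are in proportion. A call has 1 to 10 rows; each row is the pose to reach, as a shift and turn from the pose commanded when the call began, along the tool's axes at that moment; what a row does not reach only later rows make up. A row lasts 1/12 s, in which the tool goes at most 41.7 mm and 7.16 degrees, less where a joint would pass 70% of its speed; a pose out of reach is approached as far as the arm can. A call with a gripper value outside its range is refused whole. The fingers move at their own pace and stop on an object; FORCE is the grip in N (left out, the last holds). Time passes only in rows, so rows that repeat a pose let the fingers close. It gives the time, the measured TCP pose, the force and the opening at its end, in the units of the state.
- bot.get_obs(): the state, without advancing time (a new reading comes with each control period).
- bot.read_camera(name): name is "scene" or "top" or "wrist"; returns the picture (480x640x3 uint8, blue, green, red); there is no depth.
- bot.camera_params(name): a dict with "K" (3x3 intrinsics, pixels), "R" (3x3) and "t" (3): a world point X has camera coordinates R X + t; the wrist camera has in their place "hand_eye" (4x4, takes a point from camera to tool coordinates, whose origin is the TCP and whose axes are the tool frame's). Camera axes: x right, y down, z forward; pixel columns grow to the right and rows downward; lengths in m; the calibration is good to about 2 mm. The wrist camera is an equidistant fisheye: a pixel r from the principal point sees the ray r / f radians off the axis. A picture is of the moment at which its call begins: read the wrist's pose just before it. camera_params takes no time and is no camera call.
- bot.hand_in(): hands the job in, once; it reports no verdict.
Trained networks look in the newest picture that a camera, given by its name, has taken for a name from the list of things; names that differ only in an ending like _2 or _b are one class to them, and where a whole thing is asked for, a point or a joint stands for the part that bears it (a point fixed in the world has none). Each returns a list of dicts, best first, with "score" (0 to 1); they miss things now and then, are a little off and sometimes report something else, mostly with a low value. They report only what shows in the picture. A call takes as long as a camera call. They do not tell look-alikes from the thing itself.
- bot.search_frame(camera, target): "extent" ([left, top, right, bottom] in pixels, round what is visible of it).
- bot.cut_out(camera, target): "pixels" (480x640 bool, what is visible of it) and "extent" ([left, top, right, bottom] in pixels, round what is visible of it).
- bot.place_of(camera, target): "xy" ([column, row] in pixels: a listed point, or the origin of a listed thing).
The state is a dict: "t": time; "q": joint angles; "joint_vel": joint speeds; "joint_torque": joint torques, N m; "eef_pos": TCP position; "tool_rot": TCP orientation; "contact_force": force on the tool from outside, world axes, zero at the start; "torque": the same for the moment, N m; "gripper_width": opening from 0.0 (shut) to 1.0 (fully open).
Only numpy, scipy, OpenCV 4.12 (cv2) and the standard library are available. Lean on these libraries where they do the work, as an engineer would, in place of code of your own. Each camera call takes 0.05 s, during which the arm holds its last target. There are 200 camera calls.

## Working session

There is one attempt and no reset: what is moved stays moved. The work goes in short steps, Python scripts to look and compute and a shell command to move; the robot and the scene stay as the last step left them, time stands still between calls to the robot, and variables do not carry over. Pictures are saved under pics/ and viewed, about 8 in all and at most 12, crops included, and the job is handed in when it is done.

```bash
mkdir -p pics; cat > h.py <<'E'
import numpy as np, cv2, json
from station import bot
from scipy.spatial.transform import Rotation as Rn
def rot(q): return Rn.from_quat([q[1],q[2],q[3],q[0]]).as_matrix()
def ray(cam,uv,obs=None):
    P=bot.camera_params(cam);K=np.array(P["K"]);u,v=uv
    if cam!="wrist":
        R=np.array(P["R"]);t=np.array(P["t"])
        d=R.T@np.linalg.inv(K)@np.array([u,v,1.]);return -R.T@t,d/np.linalg.norm(d)
    H=np.array(P["hand_eye"]);o=obs or bot.get_obs();Rt=rot(o["tool_rot"])
    x=(u-K[0,2])/K[0,0];y=(v-K[1,2])/K[1,1];r=np.hypot(x,y)
    d=np.array([np.sin(r)*x/max(r,1e-9),np.sin(r)*y/max(r,1e-9),np.cos(r)])
    return Rt@H[:3,3]+H[:3,3]*0+np.array(o["eef_pos"]),Rt@H[:3,:3]@d
def onz(cam,uv,z,obs=None):
    c,d=ray(cam,uv,obs);return c+d*(z-c[2])/d[2]
def proj(cam,X,obs=None):
    P=bot.camera_params(cam);K=np.array(P["K"])
    if cam!="wrist":
        p=K@(np.array(P["R"])@X+np.array(P["t"]));return p[:2]/p[2]
    H=np.array(P["hand_eye"]);o=obs or bot.get_obs();Rt=rot(o["tool_rot"])
    p=Rt.T@(np.array(X)-o["eef_pos"]);p=H[:3,:3].T@(p-H[:3,3]);th=np.arctan2(np.hypot(*p[:2]),p[2]);n=np.hypot(*p[:2])
    return np.array([K[0,2]+K[0,0]*th*p[0]/n,K[1,2]+K[1,1]*th*p[1]/n])
def meet(rays):
    A=sum(np.eye(3)-np.outer(d,d) for c,d in rays);b=sum((np.eye(3)-np.outer(d,d))@c for c,d in rays)
    return np.linalg.solve(A,b)
E
python3 - <<'E'
from h import *
o=bot.get_obs();print(o)
for c in ("scene","top","wrist"):
    im=bot.read_camera(c);cv2.imwrite(f"pics/{c}0.png",im)
    for n in ("blade","blade_grip","guide","gap","slider","slider_grip","stand","tape_roll","parts_bin","glue_jar"):
        try: print(c,n,[(np.round(d["xy"]).tolist(),round(d["score"],2)) for d in bot.place_of(c,n)][:4])
        except Exception as e: print(c,n,e)
E
```

```text
{'t': 0.0, 'q': array([-1.4470971 ,  0.4777798 ,  0.02234144,  1.5564649 , -0.01152985,
        1.10929277, -0.08307625]), 'joint_vel': array([-0.00105983, -0.00017186, -0.00040864,  0.00027912,  0.00105565,
       -0.00219669, -0.0003374 ]), 'joint_torque': array([ 7.16026370e-04, -5.96442103e+01,  1.60884205e+00, -2.81196731e+01,
        1.24834399e-02,  9.22757172e-03,  1.16523410e-05]), 'eef_pos': array([0.15493739, 0.65636375, 0.23033368]), 'tool_rot': array([-0.70172245,  0.70300528, -0.0817953 ,  0.08172339]), 'contact_force': array([ 1.47942501,  0.24217463, -0.56907856]), 'torque': array([ 0.07732653,  0.02493918, -0.03518242]), 'gripper_width': 0.9997106646913665}
scene blade [([477.0, 254.0], 0.8), ([409.0, 279.0], 0.65), ([428.0, 249.0], 0.64), ([427.0, 245.0], 0.61)]
scene blade_grip [([486.0, 221.0], 0.85), ([472.0, 251.0], 0.79), ([433.0, 212.0], 0.78), ([418.0, 236.0], 0.68)]
scene guide [([260.0, 248.0], 0.78)]
scene gap [([255.0, 237.0], 0.76), ([257.0, 247.0], 0.7), ([429.0, 247.0], 0.45)]
scene slider []
scene slider_grip [([251.0, 191.0], 0.68)]
scene stand [([42
[... 331 characters left out ...]
63), ([240.0, 296.0], 0.53)]
top guide [([396.0, 290.0], 0.61), ([247.0, 300.0], 0.26)]
top gap [([396.0, 291.0], 0.69)]
top slider [([399.0, 301.0], 0.8), ([249.0, 299.0], 0.22)]
top slider_grip [([416.0, 334.0], 0.57)]
top stand [([248.0, 301.0], 0.58), ([395.0, 290.0], 0.16)]
top tape_roll [([325.0, 184.0], 0.86)]
top parts_bin [([208.0, 186.0], 0.64), ([415.0, 333.0], 0.46)]
top glue_jar [([443.0, 187.0], 0.82), ([248.0, 302.0], 0.6)]
wrist blade []
wrist blade_grip []
wrist guide [([26.0, 459.0], 0.56), ([113.0, 466.0], 0.36)]
wrist gap []
wrist slider [([16.0, 456.0], 0.6)]
wrist slider_grip []
wrist stand [([113.0, 467.0], 0.62)]
wrist tape_roll []
wrist parts_bin []
wrist glue_jar []
```

```bash
python3 - <<'E'
import cv2,numpy as np
s=cv2.imread("pics/scene0.png");t=cv2.imread("pics/top0.png")
a=cv2.resize(s[160:400,130:530],(800,480)); cv2.imwrite("pics/s1.png",a)
b=cv2.resize(t[140:380,160:480],(800,600),interpolation=cv2.INTER_CUBIC); cv2.imwrite("pics/t1.png",b)
E
```

```text
(no output)
```

View pics/s1.png

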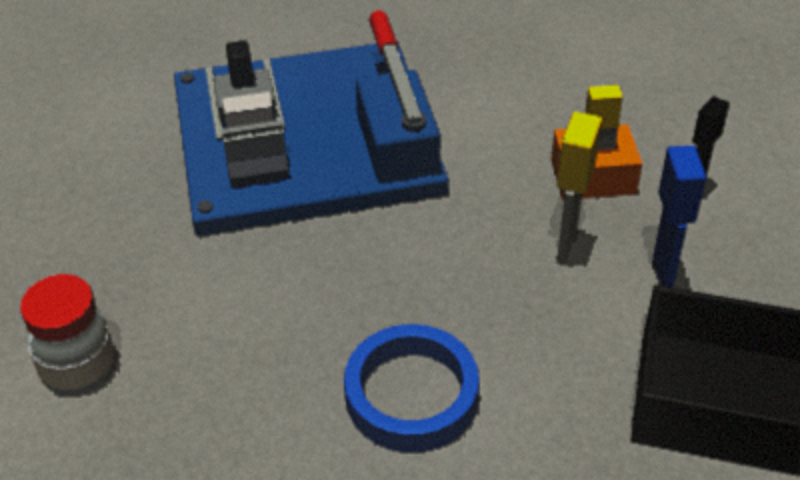

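View pics/t1.png

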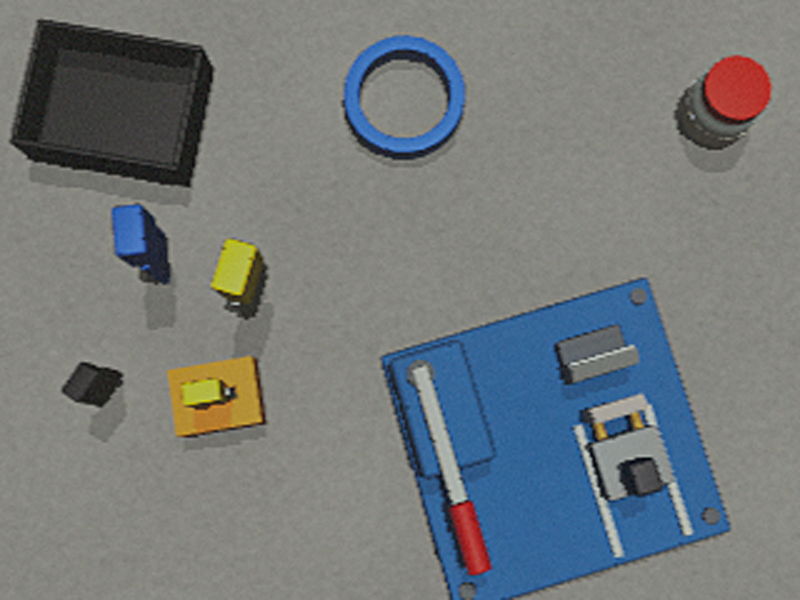

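The blade candidates are yellow at scene (432,212) / top (242,296), standing in the orange stand, and a larger yellow one standing free at scene (420,236) / top (254,248). There are also a black and a blue one. The smaller yellow, in the stand, fits the description. Next I'll triangulate it and enlarge it.

```bash
python3 - <<'E'
from h import *
t=cv2.imread("pics/top0.png")
def P(n,a,b): print(n,np.round(meet([ray("scene",a),ray("top",b)]),4))
for n,z,uv in [("gap",.02,(396,291)),("guide",0,(396,290)),("slgrip",.063,(416,334)),("stand",0,(248,301)),("tape",0,(325,184)),("bin",0,(208,186)),("jar",0,(443,187)),("bgrip",.0785,(240,296)),("decoy",.0785,(253,251))]:
    print(n,np.round(onz("top",uv,z),4))
P("bgrip",(433,212),(240,296)); P("slgrip",(251,191),(416,334)); P("gap",(255,237),(396,291))
print("tcp in top",proj("top",np.array([.155,.657,.23])),"top cam",ray("top",(320,240)))
hsv=cv2.cvtColor(t,cv2.COLOR_BGR2HSV)
# plate
m=cv2.inRange(hsv,(100,120,40),(125,255,255));m[:240]=0; m[:,:300]=0
c=max(cv2.findContours(m,0,2)[0],key=cv2.contourArea);box=cv2.boxPoints(cv2.minAreaRect(c));print("plate",[np.round(onz("top",p,.02),4).tolist() for p in box])
m=cv2.inRange(hsv,(5,120,60),(19,255,255));m[:,300:]=0
c=max(cv2.findContours(m,0,2)[0],key=cv2.contourArea);box=cv2.boxPoints(cv2.minAreaRect(c));print("stand",[np.round(onz("top",p,.036),4).tolist() for p in box])
m=cv2.inRange(hsv,(22,120,60),(35,255,255));m[:270]=0
c=max(cv2.findContours(m,0,2)[0],key=cv2.contourArea);box=cv2.boxPoints(cv2.minAreaRect(c));print("handle",box.tolist(),[np.round(onz("top",p,.096),4).tolist() for p in box])
s=cv2.imread("pics/scene0.png")
cv2.imwrite("pics/id.png",np.hstack([cv2.resize(s[190:270,390:510],(600,400)),]))
print(proj("top",np.array([0.,0,0])), np.round(rot(bot.get_obs()["tool_rot"]),3), bot.camera_params("wrist"))
E
```

```text
gap [ 0.5447 -0.1137  0.02  ]
guide [ 0.5479 -0.1168  0.    ]
slgrip [ 0.4652 -0.1395  0.063 ]
stand [0.5321 0.1697 0.    ]
tape [0.7627 0.0164 0.    ]
bin [0.7631 0.2512 0.    ]
jar [ 0.7518 -0.2199  0.    ]
bgrip [0.5377 0.1719 0.0785]
decoy [0.6179 0.1492 0.0785]
bgrip [0.5374 0.171  0.0839]
slgrip [ 0.4651 -0.1397  0.0616]
gap [ 0.545  -0.1187  0.0248]
tcp in top [-144.140825    584.38280565] top cam (array([0.48983871, 0.02558006, 0.94125975]), array([ 0.16661915,  0.00308584, -0.9860165 ]))
plate [[0.5636, 0.0477, 0.02], [0.6238, -0.1645, 0.02], [0.4299, -0.2126, 0.02], [0.3736, -0.0069, 0.02]]
stand [[0.5284, 0.19, 0.036], [0.534, 0.1549, 0.036], [0.5132, 0.1511, 0.036], [0.5076, 0.186, 0.036]]
handle [[230.48648071289062, 286.9189453125], [259.83782958984375, 282.02703857421875], [264.1891784667969, 308.1351318359375], [234.83782958984375, 313.02703857421875]] [[0.5528, 0.1857, 0.096], [0.5603, 0.1345, 0.096], [0.515, 0.1269, 0.096], [0.5076, 0.1776, 0.096]]
[343.00137108 603.97118673] [[ 0.973 -0.     0.23 ]
 [-0.23   0.     0.973]
 [-0.    -1.     0.   ]] {'K': array([[371.64829954,   0.        , 320.96251186],
       [  0.        , 371.64829954, 240.06445385],
       [  0.        ,   0.        ,   1.        ]]), 'hand_eye': array([[-7.22497740e-04,  9.56736883e-01,  2.90953629e-01,
        -7.35224956e-02],
       [ 2.04830636e-04, -2.90953558e-01,  9.56737156e-01,
        -1.41686807e-01],
       [ 9.99999718e-01,  7.50836650e-04,  1.42442636e-05,
        -4.87927848e-04],
       [ 0.00000000e+00,  0.00000000e+00,  0.00000000e+00,
         1.00000000e+00]])}
```

View pics/id.png

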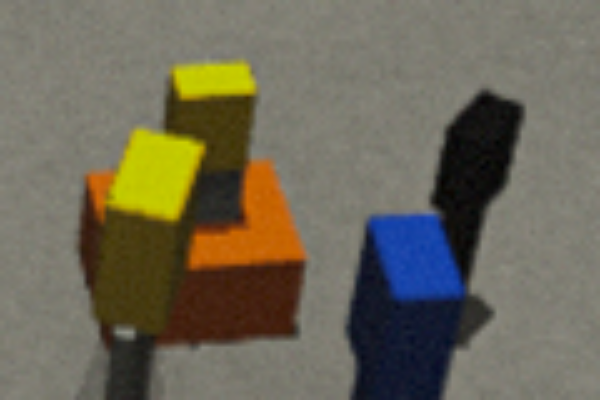

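Confirmed: the yellow blade in the orange stand, at crop (210,110), is the smaller of the two yellows. I'll move over it.

```bash
python3 -m crank '[{"linear":[0.48,0,-0.38],"dr":[0,-22,0],"hand":0.3},{"linear":[0.48,0,-0.38],"dr":[0,-22,0],"hand":0.3},{"linear":[0.48,0,-0.38],"dr":[0,-22,0],"hand":0.3},{"linear":[0.48,0,-0.38],"dr":[0,-22,0],"hand":0.3},{"linear":[0.48,0,-0.38],"dr":[0,-22,0],"hand":0.3},{"linear":[0.48,0,-0.38],"dr":[0,-22,0],"hand":0.3},{"linear":[0.48,0,-0.38],"dr":[0,-22,0],"hand":0.3},{"linear":[0.48,0,-0.38],"dr":[0,-22,0],"hand":0.3},{"linear":[0.48,0,-0.38],"dr":[0,-22,0],"hand":0.3},{"linear":[0.48,0,-0.38],"dr":[0,-22,0],"hand":0.3}]' 30
python3 - <<'E'
from h import *
o=bot.get_obs();R=rot(o["tool_rot"]);print(np.round(R,3),o["eef_pos"])
print(R.T@(np.array([.535,.171,.23])-o["eef_pos"]))
E
```

```text
t: 2.48
eef_pos: [0.4146, 0.3285, 0.2317]
tool_rot: [0.705, -0.705, -0.054, 0.054]
contact_force: [0.8, 0.7, -0.4]
gripper_width: 0.652
[[ 0.988  0.    -0.152]
 [ 0.152  0.001  0.988]
 [ 0.001 -1.     0.001]] [0.41460088 0.32846237 0.23168914]
[ 0.09513267  0.00164078 -0.17389734]
```

```bash
python3 -m crank '[{"linear":[0.09,0,-0.174],"dr":[0,0,0],"hand":0.3},{"linear":[0.09,0,-0.174],"dr":[0,0,0],"hand":0.3},{"linear":[0.09,0,-0.174],"dr":[0,0,0],"hand":0.3},{"linear":[0.09,0,-0.174],"dr":[0,0,0],"hand":0.3},{"linear":[0.09,0,-0.174],"dr":[0,0,0],"hand":0.3},{"linear":[0.09,0,-0.174],"dr":[0,0,0],"hand":0.3},{"linear":[0.09,0,-0.174],"dr":[0,0,0],"hand":0.3}]'
python3 - <<'E'
from h import *
o=bot.get_obs();R=rot(o["tool_rot"]);p=np.array(o["eef_pos"]);print(p)
im=bot.read_camera("wrist");cv2.imwrite("pics/w1.png",im)
for n,z in (("blade_grip",.0785),("stand",0)):
    for d in bot.place_of("wrist",n)[:4]:
        X=onz("wrist",d["xy"],z,o);print(n,np.round(d["xy"]),round(d["score"],2),np.round(X,4),"tool",np.round(R.T@(X-p),4))
hsv=cv2.cvtColor(im,cv2.COLOR_BGR2HSV)
m=cv2.inRange(hsv,(22,120,60),(35,255,255))
for c in sorted(cv2.findContours(m,0,2)[0],key=cv2.contourArea)[-4:]:
    print(cv2.contourArea(c),np.round(cv2.boxPoints(cv2.minAreaRect(c))).tolist())
m=cv2.inRange(hsv,(5,120,60),(19,255,255));c=max(cv2.findContours(m,0,2)[0],key=cv2.contourArea)
e=cv2.approxPolyDP(c,6,True)[:,0];print([(q.tolist(),np.round(onz("wrist",q,.036,o),4).tolist()) for q in e])
E
```

```text
t: 3.07
eef_pos: [0.5299, 0.1698, 0.2314]
tool_rot: [-0.705, 0.705, 0.052, -0.052]
contact_force: [-0.5, 0.4, -0.2]
gripper_width: 0.647
[0.5298905  0.169802   0.23137781]
blade_grip [317. 228.] 0.93 [0.5357 0.1669 0.0785] tool [ 0.0053  0.1529 -0.0037]
blade_grip [413. 248.] 0.91 [0.5412 0.2501 0.0785] tool [0.023  0.1529 0.0778]
blade_grip [272. 322.] 0.81 [0.6294 0.1386 0.0785] tool [ 0.0938  0.1529 -0.0455]
blade_grip [349. 357.] 0.68 [0.6573 0.2153 0.0785] tool [0.1326 0.1529 0.0263]
stand [320. 209.] 0.81 [0.5364 0.1692 0.    ] tool [ 0.0063  0.2314 -0.0015]
0.0 [[266.0, 307.0], [266.0, 307.0], [266.0, 307.0], [266.0, 307.0]]
0.0 [[267.0, 305.0], [267.0, 305.0], [267.0, 305.0], [267.0, 305.0]]
532.0 [[303.0, 224.0], [333.0, 224.0], [333.0, 243.0], [303.0, 243.0]]
1064.0 [[246.0, 351.0], [262.0, 314.0], [291.0, 327.0], [275.0, 364.0]]
[([285, 190], [0.5158, 0.1335, 0.036]), ([286, 242], [0.5653, 0.1406, 0.036]), ([302, 242], [0.563, 0.1557, 0.036]), ([306, 210], [0.5317, 0.1552, 0.036]), ([334, 211], [0.5288, 0.1811, 0.036]), ([334, 243], [0.5595, 0.186, 0.036]), ([352, 242], [0.556, 0.2028, 0.036]), ([353, 190], [0.5066, 0.1953, 0.036])]
```

View pics/w1.png

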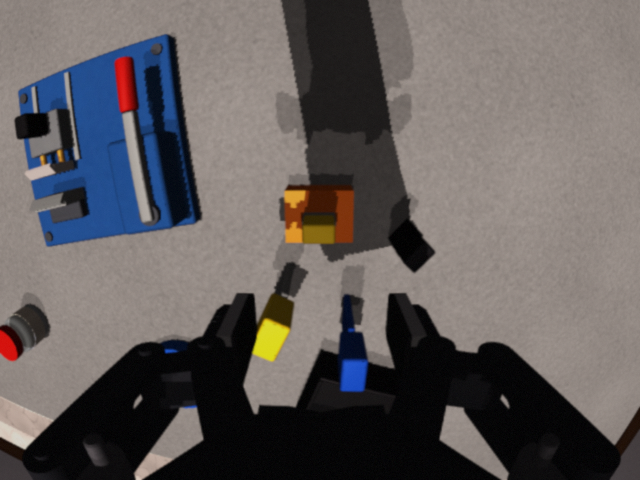

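The wrist view shows the blade handle at (318,233), aligned with the tool. The other blades at (272,340), (352,370) and (412,247) are clear of the fingers. Descending.

```bash
python3 -m crank '[{"linear":[0.0055,0.04,-0.0028],"dr":[0,0,0],"hand":0.3},{"linear":[0.0055,0.08,-0.0028],"dr":[0,0,0],"hand":0.3},{"linear":[0.0055,0.12,-0.0028],"dr":[0,0,0],"hand":0.3},{"linear":[0.0055,0.15,-0.0028],"dr":[0,0,0],"hand":0.3},{"linear":[0.0055,0.171,-0.0028],"dr":[0,0,0],"hand":0.3},{"linear":[0.0055,0.171,-0.0028],"dr":[0,0,0],"hand":0.3},{"linear":[0.0055,0.171,-0.0028],"dr":[0,0,0],"hand":0.3}]'
python3 -m crank '[{"linear":[0,0,0],"dr":[0,0,0],"hand":-1},{"linear":[0,0,0],"dr":[0,0,0],"hand":-1},{"linear":[0,0,0],"dr":[0,0,0],"hand":-1},{"linear":[0,0,0],"dr":[0,0,0],"hand":-1},{"linear":[0,0,0],"dr":[0,0,0],"hand":-1},{"linear":[0,0,0],"dr":[0,0,0],"hand":-1},{"linear":[0,0,0],"dr":[0,0,0],"hand":-1},{"linear":[0,0,0],"dr":[0,0,0],"hand":-1}]' 40
python3 - <<'E'
from h import *
print(bot.get_obs()["eef_pos"]);cv2.imwrite("pics/w2.png",bot.read_camera("wrist"))
E
```

```text
t: 3.8
eef_pos: [0.5336, 0.1711, 0.0598]
tool_rot: [-0.705, 0.705, 0.054, -0.055]
contact_force: [-0.2, -0.1, 0.6]
gripper_width: 0.652
t: 4.47
eef_pos: [0.5362, 0.1704, 0.0622]
tool_rot: [0.706, -0.705, -0.055, 0.052]
contact_force: [0.0, -0.6, 7.9]
gripper_width: 0.296
[0.53622746 0.17042756 0.06221587]
```

```bash
python3 -m crank '[{"linear":[0,-0.02,0],"dr":[0,0,0],"hand":-1},{"linear":[0,-0.05,0],"dr":[0,0,0],"hand":-1},{"linear":[0,-0.09,0],"dr":[0,0,0],"hand":-1},{"linear":[0,-0.13,0],"dr":[0,0,0],"hand":-1},{"linear":[0,-0.13,0],"dr":[0,0,0],"hand":-1},{"linear":[0,-0.13,0],"dr":[0,0,0],"hand":-1},{"linear":[0,-0.13,0],"dr":[0,0,0],"hand":-1}]'
python3 - <<'E'
from h import *
for i in range(3):
    o=bot.get_obs();print(o["eef_pos"],o["contact_force"]);im=bot.read_camera("wrist")
cv2.imwrite("pics/w3.png",im)
cv2.imwrite("pics/s3.png",bot.read_camera("scene"))
R=rot(o["tool_rot"]);print(np.round(R,3))
for n in ("blade_grip","blade_foot"):
  for c in ("wrist","scene"):
    for d in bot.place_of(c,n)[:3]:
        print(n,c,np.round(d["xy"]),round(d["score"],2))
cs=[]
for d in bot.place_of("scene","gap")[:2]: print("gap",d, onz("scene",d["xy"],.02))
P=[np.array([0,k,0.]) for k in (-.019,-.022,.0355-.0,.05)]
for q in P: print(q,np.round(proj("wrist",R@q+o["eef_pos"],o)),np.round(proj("scene",R@q+o["eef_pos"])))
E
python3 - <<'E'
import cv2,numpy as np
w=cv2.imread("pics/w3.png");s=cv2.imread("pics/s3.png")
cv2.imwrite("pics/ws3.png",np.hstack([cv2.resize(w[130:430,170:470],(400,400)),cv2.resize(s[110:310,350:550],(400,400))]))
E
```

```text
t: 5.1
eef_pos: [0.5343, 0.1699, 0.1902]
tool_rot: [0.705, -0.705, -0.054, 0.054]
contact_force: [-0.4, 0.4, -1.8]
gripper_width: 0.298
[0.53428683 0.16988683 0.19024457] [-0.36943383  0.39088309 -1.80952207]
[0.53376156 0.16968465 0.18933497] [ 0.08840378  0.58043096 -1.17872193]
[0.53360368 0.16955987 0.18886858] [-7.21374723e-01 -3.88582108e-05 -1.05179974e+00]
[[ 0.988 -0.003 -0.152]
 [ 0.152 -0.001  0.988]
 [-0.003 -1.    -0.001]]
blade_grip wrist [355. 383.] 0.91
blade_grip wrist [320. 329.] 0.65
blade_grip wrist [428. 264.] 0.59
blade_grip scene [471. 252.] 0.97
blade_grip scene [441. 145.] 0.87
blade_grip scene [485. 221.] 0.74
blade_foot wrist [321. 262.] 0.94
blade_foot wrist [406. 237.] 0.91
blade_foot wrist [279. 294.] 0.53
blade_foot scene [477. 252.] 0.85
blade_foot scene [414. 282.] 0.81
blade_foot scene [460. 301.] 0.62
gap {'xy': [257.4, 235.8], 'score': 0.59} [ 0.53619115 -0.12212257  0.02      ]
[ 0.    -0.019  0.   ] [323. 332.] [441. 146.]
[ 0.    -0.022  0.   ] [323. 336.] [441. 144.]
[0.     0.0355 0.    ] [322. 277.] [437. 176.]
[0.   0.05 0.  ] [322. 267.] [436. 183.]
```

View pics/ws3.png

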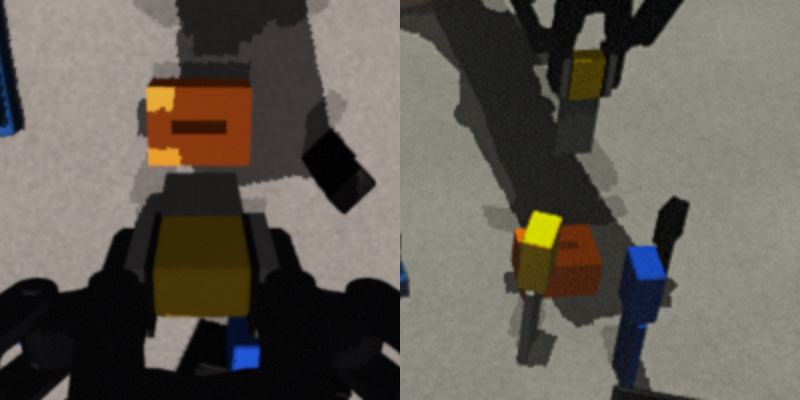

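```bash
python3 -m crank '[{"linear":[-0.034,0,-0.287],"dr":[0,-6.8,0],"hand":-1},{"linear":[-0.034,0,-0.287],"dr":[0,-6.8,0],"hand":-1},{"linear":[-0.034,0,-0.287],"dr":[0,-6.8,0],"hand":-1},{"linear":[-0.034,0,-0.287],"dr":[0,-6.8,0],"hand":-1},{"linear":[-0.034,0,-0.287],"dr":[0,-6.8,0],"hand":-1},{"linear":[-0.034,0,-0.287],"dr":[0,-6.8,0],"hand":-1},{"linear":[-0.034,0,-0.287],"dr":[0,-6.8,0],"hand":-1},{"linear":[-0.034,0,-0.287],"dr":[0,-6.8,0],"hand":-1},{"linear":[-0.034,0,-0.287],"dr":[0,-6.8,0],"hand":-1},{"linear":[-0.034,0,-0.287],"dr":[0,-6.8,0],"hand":-1}]'
python3 - <<'E'
from h import *
o=bot.get_obs();R=rot(o["tool_rot"]);p=np.array(o["eef_pos"]);print(p,np.round(R,3).tolist())
im=bot.read_camera("wrist");cv2.imwrite("pics/w4.png",im)
for n,z in (("gap",.02),("guide",0),("slider",0),("slider_grip",.063),("blade_foot",p[2]-.055)):
    for d in bot.place_of("wrist",n)[:2]:
        X=onz("wrist",d["xy"],z,o);print(n,np.round(d["xy"]),round(d["score"],2),np.round(X,4),"tool",np.round(R.T@(X-p),4))
cv2.imwrite("pics/w4c.png",cv2.resize(im[120:345,170:470],(800,600),interpolation=cv2.INTER_CUBIC))
E
```

```text
t: 6.38
eef_pos: [0.5446, -0.1186, 0.1901]
tool_rot: [0.701, -0.7, -0.095, 0.095]
contact_force: [0.5, 1.5, 0.3]
gripper_width: 0.298
[ 0.54462073 -0.11860005  0.19007086] [[0.964, -0.0, -0.267], [0.267, 0.001, 0.964], [-0.0, -1.0, 0.001]]
guide [319. 207.] 0.96 [ 0.5408 -0.1222  0.    ] tool [-0.0046  0.1901 -0.0026]
slider [317. 194.] 0.65 [ 0.5298 -0.1272  0.    ] tool [-0.0166  0.1901 -0.0044]
slider_grip [317. 125.] 0.66 [ 0.4705 -0.1431  0.063 ] tool [-0.078   0.1271 -0.0039]
blade_foot [322. 261.] 0.93 [ 0.5432 -0.1192  0.1351] tool [-0.0015  0.055  -0.0002]
blade_foot [604. 295.] 0.89 [0.5161 0.0908 0.1351] tool [0.0285 0.0551 0.2094]
```

View pics/w4c.png

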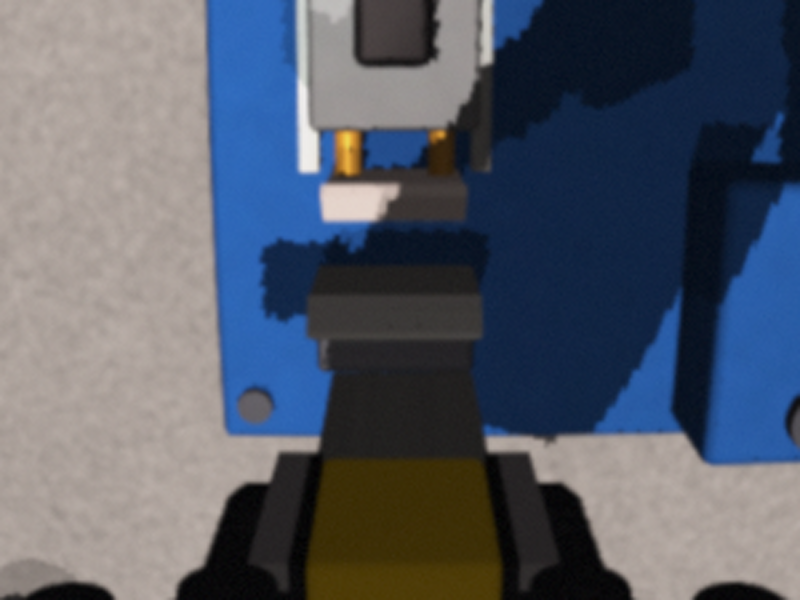

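```bash
python3 - <<'E'
from h import *
o=bot.get_obs();R=rot(o["tool_rot"]);p=np.array(o["eef_pos"])
g=lambda u,v,z:np.round((R.T@(onz("wrist",(170+u/2.6667,120+v/2.6667),z,o)-p))[[0,2]]*1000,1)
for n,u,v,z in [("padfront L",321,220,.058),("padfront R",466,220,.058),("padback",321,183,.067),("padback",466,183,.067),("cheek face bottom",400,265,.02),("cheek face top L",312,295,.058),("cheek leadtop",307,295,.067),("cheek leadtop R",480,295,.067),("cheek 338 L",307,338,.067),("cheek338R",482,338,.067),("plate corner",228,433,.02),("plate edge",600,433,.02),("grip top front",358,62,.081),("grip top fr R",432,62,.081),("blade foot L",325,372,.135),("foot R",476,372,.135)]: print(n,g(u,v,z))
print(np.round(p,4))
E
```

```text
padfront L [-20.1 -23.7]
padfront R [-20.1  17.1]
padback [-32.  -22.8]
padback [-32.   16.4]
cheek face bottom [ 2.3 -1.6]
cheek face top L [  1.9 -26.8]
cheek leadtop [ -0.6 -27.3]
cheek leadtop R [-0.6 20.8]
cheek 338 L [ 12.  -27.7]
cheek338R [11.9 21.6]
plate corner [ 61.8 -61.1]
plate edge [61.9 67.8]
grip top front [-65.2 -12. ]
grip top fr R [-65.2   6.6]
blade foot L [ -2.5 -17.1]
foot R [-2.5 14.8]
[ 0.5448 -0.1177  0.1903]
```

The wrist crop shows the tool aligned with the guide. The pad's front edge is at crop v=220 (tool x -20 mm), the cheek face at v=265–295 (+2 mm), and the blade foot at (400,372) (0 mm). I'll shift x -4 and z -2 and descend.

```bash
python3 -m crank '[{"linear":[-0.004,0,-0.002],"dr":[0,0,0],"hand":-1},{"linear":[-0.004,0.03,-0.002],"dr":[0,0,0],"hand":-1},{"linear":[-0.004,0.055,-0.002],"dr":[0,0,0],"hand":-1},{"linear":[-0.004,0.07,-0.002],"dr":[0,0,0],"hand":-1},{"linear":[-0.004,0.08,-0.002],"dr":[0,0,0],"hand":-1},{"linear":[-0.004,0.09,-0.002],"dr":[0,0,0],"hand":-1},{"linear":[-0.004,0.1,-0.002],"dr":[0,0,0],"hand":-1},{"linear":[-0.004,0.107,-0.002],"dr":[0,0,0],"hand":-1},{"linear":[-0.004,0.107,-0.002],"dr":[0,0,0],"hand":-1},{"linear":[-0.004,0.107,-0.002],"dr":[0,0,0],"hand":-1}]'
python3 -m crank '[{"linear":[0,0.003,0],"dr":[0,0,0],"hand":-1},{"linear":[0,0.003,0],"dr":[0,0,0],"hand":-1},{"linear":[0,0.003,0],"dr":[0,0,0],"hand":-1},{"linear":[0,0.003,0],"dr":[0,0,0],"hand":-1}]'
```

```text
t: 7.52
eef_pos: [0.5415, -0.122, 0.0833]
tool_rot: [-0.701, 0.701, 0.095, -0.095]
contact_force: [0.8, 0.5, -1.2]
gripper_width: 0.298
t: 7.85
eef_pos: [0.5416, -0.1219, 0.0806]
tool_rot: [-0.701, 0.701, 0.096, -0.095]
contact_force: [-0.1, -1.0, -1.3]
gripper_width: 0.298
```

```bash
python3 -m crank '[{"linear":[0,0.004,0],"dr":[0,0,0],"hand":-1},{"linear":[0,0.004,0],"dr":[0,0,0],"hand":-1},{"linear":[0,0.004,0],"dr":[0,0,0],"hand":-1},{"linear":[0,0.004,0],"dr":[0,0,0],"hand":-1}]'
python3 -m crank '[{"linear":[0,0.002,0],"dr":[0,0,0],"hand":-1},{"linear":[0,0.002,0],"dr":[0,0,0],"hand":-1},{"linear":[0,0.002,0],"dr":[0,0,0],"hand":-1},{"linear":[0,0.002,0],"dr":[0,0,0],"hand":-1}]'
```

```text
t: 8.18
eef_pos: [0.5415, -0.1219, 0.0763]
tool_rot: [-0.701, 0.701, 0.096, -0.095]
contact_force: [0.9, -0.4, -0.5]
gripper_width: 0.299
t: 8.52
eef_pos: [0.5423, -0.122, 0.0761]
tool_rot: [0.701, -0.701, -0.096, 0.095]
contact_force: [-3.4, 1.3, 15.5]
gripper_width: 0.301
```

```bash
python3 -m crank '[{"linear":[0,-0.0015,0],"dr":[0,0,0],"hand":-1},{"linear":[0,-0.0015,0],"dr":[0,0,0],"hand":-1},{"linear":[0.001,-0.0015,0],"dr":[0,0,0],"hand":-1},{"linear":[0.001,-0.0015,0],"dr":[0,0,0],"hand":-1},{"linear":[0.001,-0.0015,0],"dr":[0,0,0],"hand":-1}]'
python3 -m crank '[{"linear":[0.001,0,0],"dr":[0,0,0],"hand":-1},{"linear":[0.001,0,0],"dr":[0,0,0],"hand":-1},{"linear":[0.001,0,0],"dr":[0,0,0],"hand":-1},{"linear":[0.001,0,0],"dr":[0,0,0],"hand":-1}]'
python3 - <<'E'
from h import *
cv2.imwrite("pics/w5.png",bot.read_camera("wrist"));s=bot.read_camera("scene")
im=cv2.imread("pics/w5.png")
cv2.imwrite("pics/ws5.png",np.hstack([cv2.resize(im[130:430,170:470],(400,400)),cv2.resize(s[140:260,200:320],(400,400))]))
E
```

```text
t: 8.93
eef_pos: [0.5418, -0.1219, 0.0761]
tool_rot: [0.701, -0.701, -0.095, 0.096]
contact_force: [-2.6, -0.4, 8.7]
gripper_width: 0.292
t: 9.27
eef_pos: [0.5421, -0.1218, 0.0761]
tool_rot: [0.701, -0.7, -0.094, 0.096]
contact_force: [-4.8, -0.0, 10.4]
gripper_width: 0.298
```

View pics/ws5.png

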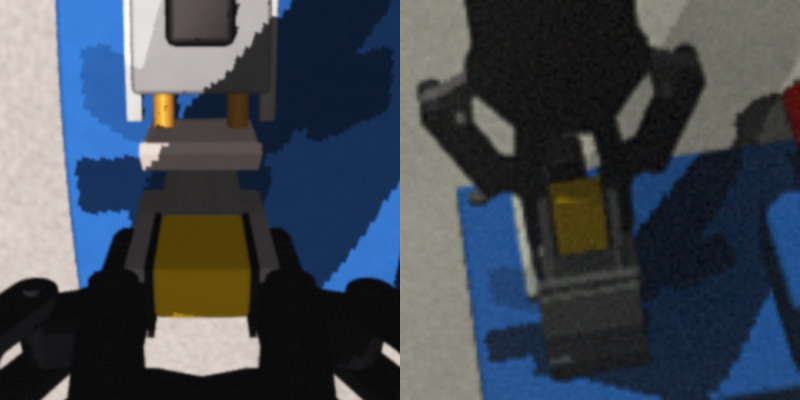

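The blade is in the gap with its foot at about 20 mm, pressed by about 10 N. I'll relieve the press and settle it toward the cheek.

```bash
python3 -m crank '[{"linear":[0,-0.001,0],"dr":[0,0,0],"hand":-1},{"linear":[0,-0.001,0],"dr":[0,0,0],"hand":-1},{"linear":[0,-0.001,0],"dr":[0,0,0],"hand":-1},{"linear":[0,-0.001,0],"dr":[0,0,0],"hand":-1}]'
python3 -m crank '[{"linear":[0.001,0,0],"dr":[0,0,0],"hand":-1},{"linear":[0.001,0,0],"dr":[0,0,0],"hand":-1},{"linear":[0.001,0,0],"dr":[0,0,0],"hand":-1},{"linear":[0.001,0,0],"dr":[0,0,0],"hand":-1}]'
```

```text
t: 9.7
eef_pos: [0.5432, -0.1212, 0.0764]
tool_rot: [0.701, -0.701, -0.095, 0.096]
contact_force: [0.7, -1.0, -0.7]
gripper_width: 0.299
t: 10.03
eef_pos: [0.5443, -0.1211, 0.0767]
tool_rot: [0.701, -0.701, -0.095, 0.096]
contact_force: [-0.1, -0.3, -1.8]
gripper_width: 0.295
```

```bash
python3 -m crank '[{"linear":[0,0,0],"dr":[0,0,0],"hand":-0.1},{"linear":[0,0,0],"dr":[0,0,0],"hand":0.1},{"linear":[0,0,0],"dr":[0,0,0],"hand":0.1},{"linear":[0,0,0],"dr":[0,0,0],"hand":0.1},{"linear":[0,0,0],"dr":[0,0,0],"hand":0.1},{"linear":[0,-0.01,0],"dr":[0,0,0],"hand":0.1},{"linear":[0,-0.03,0],"dr":[0,0,0],"hand":0.1},{"linear":[0,-0.06,0],"dr":[0,0,0],"hand":0.1},{"linear":[0,-0.07,0],"dr":[0,0,0],"hand":0.1},{"linear":[0,-0.07,0],"dr":[0,0,0],"hand":0.1}]'
python3 -m crank '[{"linear":[-0.04,0,-0.001],"dr":[0,0,0],"hand":0.1},{"linear":[-0.075,0,-0.001],"dr":[0,0,0],"hand":0.1},{"linear":[-0.075,0,-0.001],"dr":[0,0,0],"hand":0.1},{"linear":[-0.075,0,-0.001],"dr":[0,0,0],"hand":0.1},{"linear":[-0.075,0,-0.001],"dr":[0,0,0],"hand":0.1}]'
python3 - <<'E'
from h import *
o=bot.get_obs();R=rot(o["tool_rot"]);p=np.array(o["eef_pos"]);print(p)
im=bot.read_camera("wrist");cv2.imwrite("pics/w6.png",im)
for n,z in (("slider_grip",.063),("blade_grip",.0925),("blade_foot",.02),("gap",.02)):
    for d in bot.place_of("wrist",n)[:2]:
        X=onz("wrist",d["xy"],z,o);print(n,np.round(d["xy"]),round(d["score"],2),np.round(X,4),"tool",np.round(R.T@(X-p),4))
s=bot.read_camera("scene")
cv2.imwrite("pics/ws6.png",np.hstack([cv2.resize(im[100:400,170:470],(400,400)),cv2.resize(s[140:260,200:320],(400,400))]))
E
```

```text
t: 10.87
eef_pos: [0.5464, -0.1216, 0.1503]
tool_rot: [-0.7, 0.701, 0.098, -0.093]
contact_force: [0.3, -0.1, 0.8]
gripper_width: 0.552
t: 11.28
eef_pos: [0.4725, -0.1419, 0.1466]
tool_rot: [0.701, -0.701, -0.096, 0.095]
contact_force: [0.7, 0.2, -0.2]
gripper_width: 0.55
[ 0.47247389 -0.14190542  0.14663779]
blade_grip [323. 372.] 0.92 [ 0.545  -0.121   0.0925] tool [0.0754 0.0542 0.0007]
blade_foot [322. 316.] 0.66 [ 0.5424 -0.1224  0.02  ] tool [7.260e-02 1.267e-01 1.000e-04]
blade_foot [612. 363.] 0.65 [0.5332 0.226  0.02  ] tool [0.1569 0.1267 0.3382]
```

View pics/ws6.png

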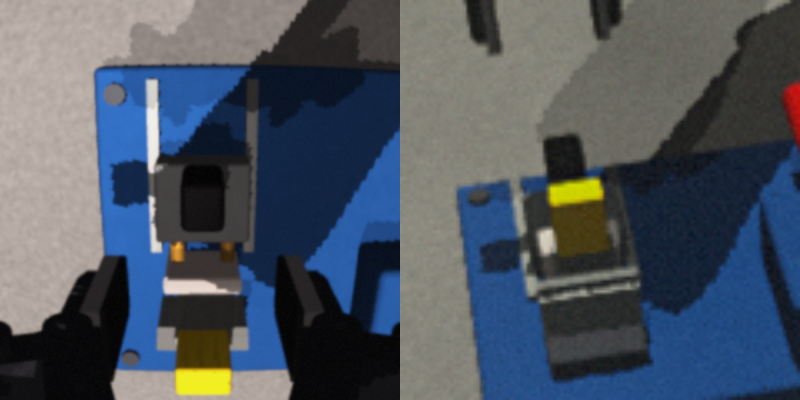

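```bash
python3 - <<'E'
from h import *
o=bot.get_obs();R=rot(o["tool_rot"]);p=np.array(o["eef_pos"])
for u,v in ((182,185),(222,185),(182,232),(222,232),(202,228)): print(u,v,np.round((R.T@(onz("wrist",(170+.75*u,100+.75*v),.081,o)-p))*1000,1))
E
python3 -m crank '[{"linear":[0,0.035,0],"dr":[0,0,0],"hand":0.1},{"linear":[0,0.06,0],"dr":[0,0,0],"hand":0.1},{"linear":[0,0.06,0],"dr":[0,0,0],"hand":0.1},{"linear":[0,0.06,0],"dr":[0,0,0],"hand":0.1}]'
```

```text
182 185 [-11.6  65.6  -9.2]
222 185 [-11.6  65.6   8.3]
182 232 [10.5 65.6 -9.4]
222 232 [10.5 65.6  8.6]
202 228 [ 8.6 65.6 -0.4]
t: 11.92
eef_pos: [0.4715, -0.142, 0.0861]
tool_rot: [0.701, -0.7, -0.094, 0.097]
contact_force: [0.4, 0.0, 0.5]
gripper_width: 0.549
```

The TCP is centred on the grip, with the grip edges at ±11 mm in x and ±9 mm in z. I'll go down and pinch it.

```bash
python3 -m crank '[{"linear":[0,0.02,0],"dr":[0,0,0],"hand":0.1},{"linear":[0,0.033,0],"dr":[0,0,0],"hand":0.1},{"linear":[0,0.033,0],"dr":[0,0,0],"hand":0.1},{"linear":[0,0.033,0],"dr":[0,0,0],"hand":-1},{"linear":[0,0.033,0],"dr":[0,0,0],"hand":-1},{"linear":[0,0.033,0],"dr":[0,0,0],"hand":-1},{"linear":[0,0.033,0],"dr":[0,0,0],"hand":-1},{"linear":[0,0.033,0],"dr":[0,0,0],"hand":-1},{"linear":[0,0.033,0],"dr":[0,0,0],"hand":-1},{"linear":[0,0.033,0],"dr":[0,0,0],"hand":-1}]' 40
python3 -m crank '[{"linear":[0.002,0,0],"dr":[0,0,0],"hand":-1},{"linear":[0.004,0,0],"dr":[0,0,0],"hand":-1},{"linear":[0.006,0,0],"dr":[0,0,0],"hand":-1},{"linear":[0.008,0,0],"dr":[0,0,0],"hand":-1},{"linear":[0.01,0,0],"dr":[0,0,0],"hand":-1},{"linear":[0.011,0,0],"dr":[0,0,0],"hand":-1}]'
```

```text
t: 12.75
eef_pos: [0.4731, -0.1415, 0.0555]
tool_rot: [0.701, -0.7, -0.096, 0.095]
contact_force: [-2.0, 3.1, 5.5]
gripper_width: 0.228
t: 13.25
eef_pos: [0.4815, -0.1391, 0.0554]
tool_rot: [0.701, -0.7, -0.095, 0.096]
contact_force: [-9.3, 1.6, 13.1]
gripper_width: 0.229
```

```bash
python3 -m crank '[{"linear":[0.001,-0.0015,0],"dr":[0,0,0],"hand":-1},{"linear":[0.002,-0.0015,0],"dr":[0,0,0],"hand":-1},{"linear":[0.003,-0.0015,0],"dr":[0,0,0],"hand":-1},{"linear":[0.004,-0.0015,0],"dr":[0,0,0],"hand":-1},{"linear":[0.005,-0.0015,0],"dr":[0,0,0],"hand":-1},{"linear":[0.005,-0.0015,0],"dr":[0,0,0],"hand":-1}]'
python3 -m crank '[{"linear":[0.001,0,0],"dr":[0,0,0],"hand":-1},{"linear":[0.002,0,0],"dr":[0,0,0],"hand":-1},{"linear":[0.002,0,0],"dr":[0,0,0],"hand":-1}]'
python3 - <<'E'
from h import *
for i in range(4):
    o=bot.get_obs();R=rot(o["tool_rot"]);print(np.round(o["eef_pos"],4),np.round(R.T@o["contact_force"],1));im=bot.read_camera("wrist")
cv2.imwrite("pics/w7.png",im)
E
```

```text
t: 13.75
eef_pos: [0.4851, -0.1381, 0.0555]
tool_rot: [0.701, -0.7, -0.094, 0.097]
contact_force: [-7.0, -1.9, 0.8]
gripper_width: 0.227
t: 14.0
eef_pos: [0.487, -0.1375, 0.0555]
tool_rot: [0.701, -0.7, -0.094, 0.097]
contact_force: [-8.0, -0.9, 1.5]
gripper_width: 0.228
[ 0.487  -0.1375  0.0555] [-7.9 -1.5  1.3]
[ 0.487  -0.1376  0.0555] [-7.  -0.2  1.2]
[ 0.487  -0.1375  0.0555] [-8.4 -0.9  1.6]
[ 0.487  -0.1376  0.0555] [-7.5 -0.6  1.3]
```

```bash
cat > f.py <<'E'
from h import *
F=[];P=[]
for i in range(5):
    bot.read_camera("wrist");o=bot.get_obs();R=rot(o["tool_rot"]);P.append(o["eef_pos"]);F.append(R.T@o["contact_force"])
print("pos",np.round(np.mean(P,0),4),"F tool",np.round(np.mean(F,0),2),"t",o["t"])
E
python3 -m crank '[{"linear":[0.001,0,0],"dr":[0,0,0],"hand":-1},{"linear":[0.002,0,0],"dr":[0,0,0],"hand":-1},{"linear":[0.002,0,0],"dr":[0,0,0],"hand":-1}]'; python3 f.py
python3 -m crank '[{"linear":[0.001,0,0],"dr":[0,0,0],"hand":-1},{"linear":[0.001,0,0],"dr":[0,0,0],"hand":-1}]'; python3 f.py
```

```text
t: 14.45
eef_pos: [0.4889, -0.1371, 0.0555]
tool_rot: [0.701, -0.7, -0.094, 0.097]
contact_force: [-8.1, -1.0, 1.7]
gripper_width: 0.224
pos [ 0.4889 -0.1371  0.0555] F tool [-7.77 -1.37  1.06] t 14.7
t: 14.87
eef_pos: [0.4896, -0.1368, 0.0555]
tool_rot: [0.701, -0.7, -0.094, 0.097]
contact_force: [-8.1, -0.5, 1.9]
gripper_width: 0.223
pos [ 0.4896 -0.1369  0.0555] F tool [-7.95 -1.62  1.74] t 15.1167
```

```bash

python3 -m crank '[{"linear":[0.001,0,0],"dr":[0,0,0],"hand":-1},{"linear":[0.001,0,0],"dr":[0,0,0],"hand":-1}]'; python3 f.py
python3 -m crank '[{"linear":[0.001,0,0],"dr":[0,0,0],"hand":-1},{"linear":[0.001,0,0],"dr":[0,0,0],"hand":-1}]'; python3 f.py
```

```text
t: 15.28
eef_pos: [0.4902, -0.1367, 0.0555]
tool_rot: [0.701, -0.7, -0.093, 0.097]
contact_force: [-9.4, -0.9, 2.7]
gripper_width: 0.23
pos [ 0.4902 -0.1367  0.0555] F tool [-9.24 -2.62  1.47] t 15.5333
t: 15.7
eef_pos: [0.4908, -0.1365, 0.0555]
tool_rot: [0.701, -0.7, -0.093, 0.097]
contact_force: [-10.9, -1.2, 4.6]
gripper_width: 0.221
pos [ 0.4907 -0.1365  0.0555] F tool [-10.79  -4.05   1.99] t 15.95
```

```bash

python3 -m crank '[{"linear":[0.001,0,0],"dr":[0,0,0],"hand":-1},{"linear":[0.0014,0,0],"dr":[0,0,0],"hand":-1},{"linear":[0.0014,0,0],"dr":[0,0,0],"hand":-1}]'; python3 f.py
```

```text
t: 16.2
eef_pos: [0.4914, -0.1363, 0.0555]
tool_rot: [0.701, -0.7, -0.092, 0.098]
contact_force: [-11.9, -1.4, 6.4]
gripper_width: 0.227
pos [ 0.4914 -0.1363  0.0555] F tool [-12.89  -6.39   2.  ] t 16.45
```

Push is 12.9 N, less 8 N of block friction, so the nip is about 5 N. I'll relieve the push, let go and lift clear.

```bash

python3 -m crank '[{"linear":[-0.001,0,0],"dr":[0,0,0],"hand":-1},{"linear":[-0.0025,-0.001,0],"dr":[0,0,0],"hand":-1},{"linear":[-0.003,-0.0015,0],"dr":[0,0,0],"hand":-1},{"linear":[-0.003,-0.0015,0],"dr":[0,0,0],"hand":-1}]'; python3 f.py
python3 -m crank '[{"linear":[0,0,0],"dr":[0,0,0],"hand":-0.2},{"linear":[0,0,0],"dr":[0,0,0],"hand":0.1},{"linear":[0,0,0],"dr":[0,0,0],"hand":0.1},{"linear":[0,0,0],"dr":[0,0,0],"hand":0.1},{"linear":[0,0,0],"dr":[0,0,0],"hand":0.1},{"linear":[0,-0.02,0],"dr":[0,0,0],"hand":0.1},{"linear":[0,-0.05,0],"dr":[0,0,0],"hand":0.1},{"linear":[0,-0.085,0],"dr":[0,0,0],"hand":0.1},{"linear":[0,-0.085,0],"dr":[0,0,0],"hand":0.1},{"linear":[0,-0.085,0],"dr":[0,0,0],"hand":0.1}]'
python3 - <<'E'
from h import *
o=bot.get_obs();R=rot(o["tool_rot"]);p=np.array(o["eef_pos"]);print(p)
im=bot.read_camera("wrist");cv2.imwrite("pics/w8.png",im)
for n,z in (("slider_grip",.063),("blade_grip",.0925),("blade_foot",.02)):
    for d in bot.place_of("wrist",n)[:2]:
        X=onz("wrist",d["xy"],z,o);print(n,np.round(d["xy"]),round(d["score"],2),np.round(X,4),"tool",np.round(R.T@(X-p),4))
s=bot.read_camera("scene")
cv2.imwrite("pics/ws8.png",np.hstack([cv2.resize(im[150:400,195:445],(400,400)),cv2.resize(s[140:260,200:320],(400,400))]))
E
```

```text
t: 16.78
eef_pos: [0.4913, -0.1364, 0.0556]
tool_rot: [0.701, -0.701, -0.095, 0.096]
contact_force: [0.5, -2.9, -23.2]
gripper_width: 0.221
pos [ 0.4913 -0.1364  0.0556] F tool [-0.45 25.17 -2.67] t 17.0333
t: 17.87
eef_pos: [0.4948, -0.1367, 0.1441]
tool_rot: [-0.7, 0.701, 0.097, -0.094]
contact_force: [-0.1, -0.2, 0.6]
gripper_width: 0.551
[ 0.4948098  -0.13665407  0.1441419 ]
slider_grip [320. 241.] 0.87 [ 0.4905 -0.1393  0.063 ] tool [-0.0053  0.0811 -0.0013]
blade_grip [322. 344.] 0.73 [ 0.5447 -0.123   0.0925] tool [ 0.0514  0.0519 -0.0001]
blade_grip [593. 466.] 0.5 [0.6524 0.2188 0.0925] tool [0.2466 0.0525 0.3004]
blade_foot [619. 346.] 0.91 [0.5326 0.2238 0.02  ] tool [0.1322 0.1243 0.3374]
blade_foot [562. 410.] 0.76 [0.627  0.1917 0.02  ] tool [0.2146 0.1248 0.2812]
```

View pics/ws8.png

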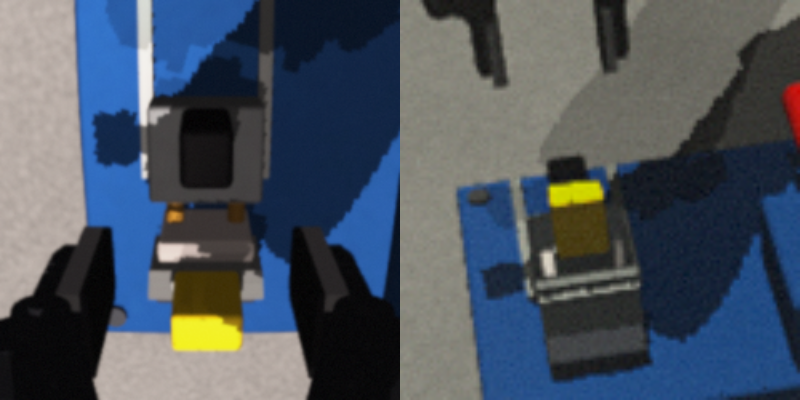

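The blade stands upright and nipped, and the fingers are clear. Next comes the drag check.

```bash

python3 -m crank '[{"linear":[0.03,0,0.0005],"dr":[0,0,0],"hand":0.1},{"linear":[0.053,0,0.0005],"dr":[0,0,0],"hand":0.1},{"linear":[0.053,0,0.0005],"dr":[0,0,0],"hand":0.1},{"linear":[0.053,0,0.0005],"dr":[0,0,0],"hand":0.1},{"linear":[0.053,0,0.0005],"dr":[0,0,0],"hand":0.1}]'
python3 - <<'E'
from h import *
o=bot.get_obs();R=rot(o["tool_rot"]);p=np.array(o["eef_pos"]);print(p)
im=bot.read_camera("wrist");cv2.imwrite("pics/w9.png",im)
m=cv2.inRange(cv2.cvtColor(im,cv2.COLOR_BGR2HSV),(20,110,40),(36,255,255))
m[:,:250]=0;m[:,400:]=0
c=max(cv2.findContours(m,0,2)[0],key=cv2.contourArea);x,y,w,h=cv2.boundingRect(c);print(x,y,w,h)
for uv in ((x,y+h),(x+w,y+h)): print(np.round(R.T@(onz("wrist",uv,.110,o)-p),4))
for d in bot.place_of("wrist","blade_grip")[:1]: print(d,np.round(R.T@(onz("wrist",d["xy"],.0925,o)-p),4))
E
```

```text
t: 18.53
eef_pos: [0.5425, -0.1221, 0.1407]
tool_rot: [0.701, -0.701, -0.094, 0.096]
contact_force: [-0.2, 1.0, -1.0]
gripper_width: 0.548
[ 0.54253012 -0.12206555  0.14074329]
296 249 52 48
[ 0.0091  0.0307 -0.0135]
[0.0091 0.0307 0.0132]
{'xy': [320.0, 268.5], 'score': 0.98} [ 0.0002  0.0482 -0.0012]
```

```bash

python3 -m crank '[{"linear":[0.001,0.03,0],"dr":[0,0,0],"hand":0.1},{"linear":[0.001,0.055,0],"dr":[0,0,0],"hand":0.1},{"linear":[0.001,0.062,0],"dr":[0,0,0],"hand":0.1},{"linear":[0.001,0.062,0],"dr":[0,0,0],"hand":0.1},{"linear":[0.001,0.062,0],"dr":[0,0,0],"hand":0.1}]'
python3 -m crank '[{"linear":[0,0,0],"dr":[0,0,0],"hand":-1},{"linear":[0,0,0],"dr":[0,0,0],"hand":-1},{"linear":[0,0,0],"dr":[0,0,0],"hand":-1},{"linear":[0,0,0],"dr":[0,0,0],"hand":-1},{"linear":[0,0,0],"dr":[0,0,0],"hand":-1},{"linear":[0,0,0],"dr":[0,0,0],"hand":-1},{"linear":[0,0,0],"dr":[0,0,0],"hand":-1}]' 40; python3 f.py
```

```text
t: 19.05
eef_pos: [0.5445, -0.1219, 0.0802]
tool_rot: [-0.701, 0.701, 0.095, -0.095]
contact_force: [0.5, 0.5, 0.4]
gripper_width: 0.553
t: 19.63
eef_pos: [0.5456, -0.1215, 0.0813]
tool_rot: [-0.701, 0.701, 0.096, -0.095]
contact_force: [-1.2, 0.7, 7.5]
gripper_width: 0.299
pos [ 0.5457 -0.1216  0.0813] F tool [-1.34 -6.92  0.88] t 19.8833
```

```bash

python3 -m crank '[{"linear":[0,-0.002,0],"dr":[0,0,0],"hand":-1},{"linear":[0,-0.004,0],"dr":[0,0,0],"hand":-1},{"linear":[0,-0.006,0],"dr":[0,0,0],"hand":-1},{"linear":[0,-0.008,0],"dr":[0,0,0],"hand":-1},{"linear":[0,-0.01,0],"dr":[0,0,0],"hand":-1}]'; python3 f.py
python3 -m crank '[{"linear":[0,-0.002,0],"dr":[0,0,0],"hand":-1},{"linear":[0,-0.004,0],"dr":[0,0,0],"hand":-1},{"linear":[0,-0.006,0],"dr":[0,0,0],"hand":-1},{"linear":[0,-0.008,0],"dr":[0,0,0],"hand":-1},{"linear":[0,-0.01,0],"dr":[0,0,0],"hand":-1},{"linear":[0,-0.011,0],"dr":[0,0,0],"hand":-1},{"linear":[0,-0.011,0],"dr":[0,0,0],"hand":-1},{"linear":[0,-0.011,0],"dr":[0,0,0],"hand":-1}]'; python3 f.py
```

```text
t: 20.3
eef_pos: [0.5453, -0.1212, 0.09]
tool_rot: [0.701, -0.701, -0.096, 0.095]
contact_force: [3.1, 0.4, -5.9]
gripper_width: 0.297
pos [ 0.5454 -0.1212  0.0904] F tool [2.73 0.33 0.91] t 20.55
t: 21.22
eef_pos: [0.5452, -0.1215, 0.1012]
tool_rot: [-0.701, 0.701, 0.096, -0.095]
contact_force: [4.6, 1.3, -1.5]
gripper_width: 0.296
pos [ 0.5452 -0.1215  0.1012] F tool [ 4.26 -0.77  0.5 ] t 21.4667
```

Drag was about 5 N beyond the blade's weight, and the blade was drawn up 20 mm (TCP 0.0813 → 0.1012). Now I'll push it gently home.

```bash

python3 -m crank '[{"linear":[0.001,0.002,0],"dr":[0,0,0],"hand":-1},{"linear":[0.001,0.004,0],"dr":[0,0,0],"hand":-1},{"linear":[0.001,0.006,0],"dr":[0,0,0],"hand":-1},{"linear":[0.001,0.008,0],"dr":[0,0,0],"hand":-1},{"linear":[0.001,0.01,0],"dr":[0,0,0],"hand":-1},{"linear":[0.001,0.012,0],"dr":[0,0,0],"hand":-1},{"linear":[0.001,0.014,0],"dr":[0,0,0],"hand":-1},{"linear":[0.001,0.016,0],"dr":[0,0,0],"hand":-1},{"linear":[0.001,0.018,0],"dr":[0,0,0],"hand":-1},{"linear":[0.001,0.018,0],"dr":[0,0,0],"hand":-1}]'; python3 f.py
python3 -m crank '[{"linear":[0,0.001,0],"dr":[0,0,0],"hand":-1},{"linear":[0,0.002,0],"dr":[0,0,0],"hand":-1},{"linear":[0,0.0025,0],"dr":[0,0,0],"hand":-1},{"linear":[0,0.0025,0],"dr":[0,0,0],"hand":-1},{"linear":[0,0.0025,0],"dr":[0,0,0],"hand":-1}]'; python3 f.py
```

```text
t: 22.3
eef_pos: [0.5454, -0.1212, 0.0822]
tool_rot: [-0.701, 0.701, 0.095, -0.096]
contact_force: [2.9, -0.1, -0.3]
gripper_width: 0.296
pos [ 0.5454 -0.1213  0.0822] F tool [ 3.14  3.32 -1.15] t 22.55
t: 22.97
eef_pos: [0.5455, -0.1213, 0.0813]
tool_rot: [0.701, -0.7, -0.095, 0.095]
contact_force: [-1.8, 1.0, 10.9]
gripper_width: 0.298
pos [ 0.5456 -0.1213  0.0813] F tool [ -1.02 -10.66   1.22] t 23.2167
```

```bash

python3 -m crank '[{"linear":[0,-0.0005,0],"dr":[0,0,0],"hand":-1},{"linear":[0,-0.0005,0],"dr":[0,0,0],"hand":-1},{"linear":[0,-0.0005,0],"dr":[0,0,0],"hand":0.1},{"linear":[0,-0.0005,0],"dr":[0,0,0],"hand":0.1},{"linear":[0,-0.0005,0],"dr":[0,0,0],"hand":0.1},{"linear":[0,-0.0005,0],"dr":[0,0,0],"hand":0.1},{"linear":[0,-0.0005,0],"dr":[0,0,0],"hand":0.1},{"linear":[0,-0.0005,0],"dr":[0,0,0],"hand":0.1}]'
python3 -m crank '[{"linear":[0,-0.01,0],"dr":[0,0,0],"hand":0.1},{"linear":[0,-0.03,0],"dr":[0,0,0],"hand":0.1},{"linear":[0,-0.06,0],"dr":[0,0,0],"hand":0.1},{"linear":[-0.03,-0.06,0],"dr":[0,0,0],"hand":0.1},{"linear":[-0.053,-0.064,0],"dr":[0,0,0],"hand":0.1},{"linear":[-0.053,-0.064,0],"dr":[0,0,0],"hand":0.1},{"linear":[-0.053,-0.064,0],"dr":[0,0,0],"hand":0.1},{"linear":[-0.053,-0.064,0],"dr":[0,0,0],"hand":0.1}]'
python3 - <<'E'
from h import *
o=bot.get_obs();R=rot(o["tool_rot"]);p=np.array(o["eef_pos"]);print(p)
im=bot.read_camera("wrist");cv2.imwrite("pics/w10.png",im)
for n,z in (("slider_grip",.063),("blade_grip",.0925)):
    for d in bot.place_of("wrist",n)[:1]:
        X=onz("wrist",d["xy"],z,o);print(n,np.round(d["xy"]),round(d["score"],2),np.round(X,4))
s=bot.read_camera("scene")
cv2.imwrite("pics/ws10.png",np.hstack([cv2.resize(im[150:400,195:445],(400,400)),cv2.resize(s[140:260,200:320],(400,400))]))
E
```

```text
t: 23.88
eef_pos: [0.5455, -0.1212, 0.0806]
tool_rot: [0.701, -0.701, -0.095, 0.096]
contact_force: [-0.3, 0.3, 0.1]
gripper_width: 0.549
t: 24.55
eef_pos: [0.4955, -0.1352, 0.1454]
tool_rot: [-0.701, 0.701, 0.096, -0.095]
contact_force: [0.3, 0.2, 0.3]
gripper_width: 0.551
[ 0.49553409 -0.13518235  0.1454273 ]
slider_grip [317. 240.] 0.64 [ 0.4906 -0.1397  0.063 ]
blade_grip [322. 345.] 0.95 [ 0.5468 -0.1209  0.0925]
```

View pics/ws10.png

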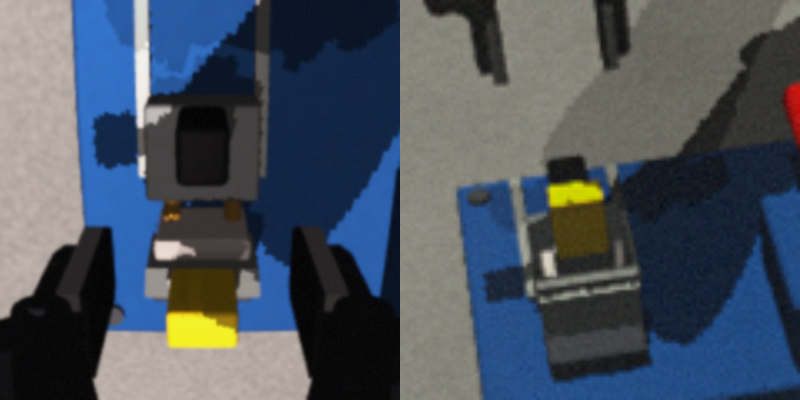

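The scene matches the nipped state before the drag check: the blade handle is at crop (575,220) in both scene views, and the slider grip is still at (0.4906, -0.1397). The fingers are clear, so I'm handing in.

```bash
python3 -c "
from station import bot
print(bot.hand_in())"
```

```text
the job is handed in; nothing more can be done
None
```

The feeler blade is standing upright in the guide's gap with its foot on the base, nipped by the pad, and ready for you to lock. The job is handed in at about 25 s of the 72 s allowed; no verdict was reported.

- **Blade:** I took the smaller yellow blade from the orange stand and set it in the gap, with its foot on the base at about 20 mm.
- **Nip:** I pushed the block up until the push read 12.9 N, which leaves about 5 N of nip after the 8 N of block friction. The pad travel alone gives a slightly lower figure, about 4.1 N; both are within 2.8–8.2 N.
- **Drag check:** I drew the blade up 19.9 mm, and the wrist read about 6 N while it was moving. I then pushed it home with about 10 N, and it stopped at the same height as before (tool height 0.0813 m both times).
- **Last checks:** The block had not moved (grip at 0.4905 m, then 0.4906 m) and the fingers were clear. The blade looked upright and unchanged in the final pictures. I measured neither the nip nor the tilt directly after the second release. The arm stayed well away from the tape roll, bin and jar, but I did not measure them again.

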